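# Wedge a power supply tight in its bench cradle

### The job

Clamp the power supply that lies loose in the bench cradle: take the thick wedge out of the wooden block, set it by hand, thin end down, loosely in the slot behind the sliding jaw and let go of it, then tap it down with the mallet, gently, until it will go no further and the supply is held tight between jaw and fence. Stand the mallet upright on the counter again and leave the other things where they are.

Things in the scene. Friction and masses are not known exactly. Their poses are not given: they have to be found in the camera images.
- cradle: Bench cradle fixed to the counter: plywood base 200 x 202 x 10 mm high; along its y: low aluminium fence, supply, sliding jaw, wedge slot, tall aluminium back stop (y 0.090 to 0.115). Origin on the counter, z up, y from fence to back stop, base y -0.085 to 0.117. Slot at x = 0: mouth 95 mm, floor 10 mm over the counter; end cheeks with inner faces at x = +-21.5 mm, tops 65 mm high.
- back_stop (a point): Middle of the top edge of the back stop's slot face, 95 mm over the counter; axes as the cradle. The slot runs from here to the jaw (-y). Both faces slope like the thick wedge's, so it narrows downward. Mouth 16.5 to 18.5 mm wide at the start (the thick wedge drops in 25 to 42 mm), 21.5 to 25 mm when tight (wedge 60 to 80 mm deep, differing between starts with the fence setting).
- jaw: Sliding aluminium jaw, plate 80 x 12 mm, 42 mm wide block behind, top 95 mm over the counter. Slides only along the cradle's y, 12 mm at most, against 10 N friction, and stays where left. Origin: middle of the lower edge of its face to the supply, 10 mm over the counter, axes as the cradle. Slot face's top edge at (0, 0.022, 0.085): mid-mouth is half way from there to back_stop.
- fence: Fixed aluminium fence, 120 x 18 x 40 mm high, standing on the cradle base on the supply's far side from the jaw; its setting differs by a few mm from start to start. Origin at the middle of the lower edge of its face towards the supply, axes as the cradle.
- supply: Metal-cased power supply lying flat and loose on the cradle base between fence and jaw: 159 (x) x 97 (y) x 30 mm high, about 0.45 kg; up to some 7 mm of play in y in all. Origin at the centre of its underside, axes as the cradle.
- wedge: Thick beech wedge standing thin end down in a pocket of the block (either one): 120 mm long (z), 36 mm wide (x, parallel sides: grip across these near the top), thickness (y) 12 mm at the lower end growing evenly on both sides to 31 mm at the top; 0.1 kg; same either way round. Origin: centre of its lower end, z up. Lower end now 8 mm over the counter. In the slot its x lies along the cradle's x.
- wedge_top (a point): Centre of the thick wedge's flat top, 31 x 36 mm, where it is tapped. Driving it down shifts the jaw and takes roughly 6 to 14 N, so lighter taps stall early or gain only a millimetre each. Once the supply is tight it stops dead: 17 to 25 N then moves it less than a millimetre, and that much force leaves it well tight.
- slim: A slim wedge of the same length (120 mm) and width (36 mm) but only 12 to 16 mm thick, in the other pocket; too thin for this job. Origin as for the thick wedge.
- block: Fixed wooden block with the two pockets, 90 (x) x 150 (y) x 44 mm high; pockets 40 x 23 mm, 36 mm deep, centred at y = +-0.0385. Origin under its centre, on the counter.
- mallet: Tapping mallet shaped like a pestle, standing upright on its striking face: white plastic head 46 mm in diameter and 40 mm high, on it a round wooden handle 24 mm in diameter and 90 mm long; 130 mm high in all, about 0.3 kg. Origin at the centre of the striking face, z up along the handle. Held by the handle and lowered, its face meets the wedge's top squarely.
- jar: Clear jar with a red lid, 76 mm in diameter, 110 mm high, standing. Origin at the centre of its underside.
- din: White rail-mount power supply, 90 x 40 x 100 mm high, standing. Origin at the centre of its underside.
- driver: Screwdriver lying on the counter.
- tray: Clear open parts tray 100 x 140 x 45 mm high. Origin at the centre of its underside.
- spool: Black reel 52 mm in diameter, 30 mm high. Origin at the centre of its underside.

How it is judged (in metres and radians):
On the way, in this order (a step that is already met when the one before it is completed fails the run):
1. the thick wedge stands thin end down in the slot, at least 20 mm deep, let go of, and the supply is not yet clamped against the fence (under 2 N) (z of wedge in the frame of cradle below 0.075 m and x of wedge in the frame of cradle between -0.012 and 0.012 m and y of wedge in the frame of cradle between 0.06 and 0.095 m and angle between wedge's own z axis and vertical below 0.2 rad and contact force between the fingers and wedge below 0.1 N and contact force between supply and fence below 2 N), for 0.2 s.
2. the mallet bears on the wedge with more than 4 N (contact force between mallet and wedge above 4 N).
At the end, for the whole second after the job is handed in: The jaw presses on the supply with over 15 N and the supply on the fence with over 12 N; the thick wedge is at rest in the slot, upright within 0.1 rad, lower end under 50 mm over the counter and within 12 mm of mid-slot lengthwise; the mallet stands at rest on the counter, upright within 0.1 rad (contact force between jaw and supply above 15 N and contact force between supply and fence above 12 N and z of wedge in the frame of cradle below 0.05 m and x of wedge in the frame of cradle between -0.012 and 0.012 m and angle between each of wedge, mallet's own z axis and vertical below 0.1 rad and linear speed of wedge below 0.01 m/s and height (world z) of mallet below 0.006 m and linear speed of mallet below 0.02 m/s); the robot touches nothing.
It fails at once if the wedge is hammered with more than 90 N (contact force between mallet and wedge above 90 N).
It fails at once if another thing (slim wedge, jar, rail-mount supply, screwdriver, tray, reel) is shifted by more than 30 mm (distance of any of slim, jar, din, driver, tray, spool from where it was at the start of the episode above 0.03 m).
It also fails if it takes over 61 s, if anything falls off the work surface, if the arm or the gripper's body presses on something with over 40 N, if the wrist force passes 120 N, or if a joint passes its speed limit or range.

### The arm

A 6-joint arm with a two-finger parallel gripper is mounted at the origin on the work surface. World frame = base frame: x ahead of the robot, y to its left, z up, the work surface at z = 0. Lengths are in m, angles in degrees, forces in N, time in s.
With the tool pointing down it reaches from about 0.275 to 0.85 m from the base axis. Payload 19 kg.
Tool frame: the origin (TCP) lies midway between the tips of the shut fingers; the grasp point (between the pads) lies 19 mm behind it; z points along the fingers, y is the direction in which the jaws open and shut (so a half turn about z gives the same grasp; the last joint's range is limited). The gripper opens to 85 mm and grips with 20 to 120 N. Pads are 22 mm wide; open, the fingers measure 114 mm over their backs; the gripper's body (76 mm by 85 mm) begins 54 mm behind the grasp point. The pads swing forward as they close: fully open they stand 13 mm farther back than shut.
Start: joints at [-78.209, 8.623, 82.357, -0, 89.026, -7.678], TCP at [0.192, -0.542, 0.231] pointing down, gripper open.
Joint ranges: [-160.23, 160.23], [-39.13, 120.54], [6.94, 153.29], [-79.49, 259.48], [9.18, 160.14], [-161.06, 161.06]. Speed limits (degrees/s): [108.29, 108.29, 127.2, 172.46, 172.46, 172.46].

### API

Orientations are given as a 3x3 rotation matrix whose columns are the frame's x, y, z axes.
In Python, from bench import read_state, capture, finish_job gives the robot as it stands. The module is installed in compiled form; this text tells all that it offers.
- The arm moves only by the shell command python3 -m pendant 'ROWS'. ROWS is JSON, a list of rows, each a list of 7 numbers: the turn, a rotation vector about the tool's x, y, z in rad, then the shift along the tool's x, y, z in m, then the closure, from -1 (fully open) to 1 (shut), so that 0 is half open. A call has 1 to 8 rows; each row shifts and turns the pose as measured when the row begins, along the tool's axes as they then stand; what a row does not reach is not made up. A row lasts 1/12 s, in which the tool goes at most 41.7 mm and 7.16 degrees, less where a joint would pass 70% of its speed; a pose out of reach is approached as far as the arm can. A call with a gripper value outside its range is refused whole. The fingers move at their own pace and stop on an object; the grip force is fixed at half the most. Time passes only in rows, so rows that do not move let the fingers close. It gives the time, the measured TCP pose, the force and the opening at its end, in the units of the state.
- read_state(): the state, without advancing time (a new reading comes with each control period).
- capture(name): name is "scene" or "top" or "wrist"; returns a dict with "img" (420x560x3 uint8, red, green, blue), "range_z" (420x560 float32, m along the optical axis (not along the pixel's ray), 0 where there is no reading), "camera_matrix" (3x3 intrinsics, pixels), "view" (4x4, takes a point from world to camera coordinates); the wrist camera has in their place "mount" (4x4, takes a point from camera to tool coordinates, whose origin is the TCP and whose axes are the flange's). Camera axes: x right, y up, looking along -z (the intrinsics and any distortion apply to the point x, -y, -z); pixel columns grow to the right and rows downward; lengths in m; the calibration is good to about 2 mm. A picture is of the moment at which its call begins: read the wrist's pose just before it.
- finish_job(): hands the job in, once; it reports no verdict.
The state is a dict: "time": time; "joint_positions": joint angles; "qvel": joint speeds; "joint_efforts": joint torques, N m; "ee_pos": TCP position; "orientation": TCP orientation; "wrist_force": force on the tool from outside, world axes, zero at the start; "ft_torque": the same for the moment, N m; "grip_width": finger opening in m.
Only numpy, scipy, OpenCV 4.12 (cv2) and the standard library are available. Lean on these libraries where they do the work, as an engineer would, in place of code of your own. Each camera call takes 0.05 s, during which the arm holds its last target. There are 200 camera calls.

## Working session

There is one attempt and no reset: what is moved stays moved. The work goes in short steps, Python scripts to look and compute and a shell command to move; the robot and the scene stay as the last step left them, time stands still between calls to the robot, and variables do not carry over. Pictures are saved under pics/ and viewed, about 8 in all and at most 12, crops included, and the job is handed in when it is done.

```bash
mkdir -p pics; ls; cat > h.py <<'E'
import numpy as np, cv2
from bench import read_state, capture
def cloud(c,cam2w=None):
    K=c["camera_matrix"];z=c["range_z"];v,u=np.mgrid[0:420,0:560]
    P=np.stack([(u-K[0,2])/K[0,0]*z,-(v-K[1,2])/K[1,1]*z,-z,np.ones_like(z)],-1)
    if cam2w is None: cam2w=np.linalg.inv(c["view"])
    W=(P@cam2w.T)[...,:3]; W[z<=0]=np.nan
    return W
def wristpose():
    s=read_state();T=np.eye(4);T[:3,:3]=np.array(s["orientation"]);T[:3,3]=s["ee_pos"];return T
def save(n,img,s=1): cv2.imwrite("pics/"+n,cv2.resize(img[...,::-1],None,fx=s,fy=s))
E
python3 - <<'E'
from h import *
s=read_state();print(s)
for n in("top","scene"):
    c=capture(n);save(n+"0.png",c["img"],1.4);np.savez(n+"0.npz",**c);print(c.keys(),c["camera_matrix"],c["view"])
E
```

```text
pics
{'time': 0.0, 'joint_positions': array([-7.82080026e+01,  8.65172562e+00,  8.23901499e+01,  7.70110766e-04,
        8.90275836e+01, -7.67640583e+00]), 'qvel': array([ 0.10319879, -0.03880132,  0.03918854,  0.00354124, -0.01472203,
        0.00351361]), 'joint_efforts': array([-7.20958269e-04, -7.13052320e+01, -5.70870352e+01, -3.82309599e-04,
        8.66198709e-03,  1.47784044e-05]), 'ee_pos': array([ 0.19158892, -0.54189493,  0.23069258]), 'orientation': array([[ 9.42825531e-01,  3.33286609e-01, -2.34587526e-04],
       [ 3.33286646e-01, -9.42824797e-01,  1.18945296e-03],
       [ 1.75253807e-04, -1.19963150e-03, -9.99999265e-01]]), 'wrist_force': array([-0.17798467, -0.38285077,  0.01339991]), 'ft_torque': array([0.01860727, 0.04546911, 0.04350946]), 'grip_width': 0.0850977299767926}
dict_keys(['img', 'range_z', 'camera_matrix', 'view']) [[543.58685185   0.         278.71066903]
 [  0.         543.58685185 208.90150693]
 [  0.           0.           1.        ]] [[-1.23863984e-02 -9.99922164e-01 -1.49791163e-03  1.78446633e-02]
 [ 9.92713521e-01 -1.24766421e-02  1.19850734e-01 -5.53289956e-01]
 [-1.19860094e-01 -2.47819389e-06  9.92790793e-01 -1.42614651e+00]
 [ 0.00000000e+00  0.00000000e+00  0.00000000e+00  1.00000000e+00]]
dict_keys(['img', 'range_z', 'camera_matrix', 'view']) [[541.04564493   0.         275.98124209]
 [  0.         541.04564493 206.36817035]
 [  0.           0.           1.        ]] [[ 4.69944906e-01  8.82694856e-01 -1.25583996e-03 -2.60493150e-01]
 [-5.86385859e-01  3.13253409e-01  7.47009991e-01  2.37756390e-01]
 [ 6.59775272e-01 -3.50317133e-01  6.64811625e-01 -1.65353833e+00]
 [ 0.00000000e+00  0.00000000e+00  0.00000000e+00  1.00000000e+00]]
```

View pics/top0.png

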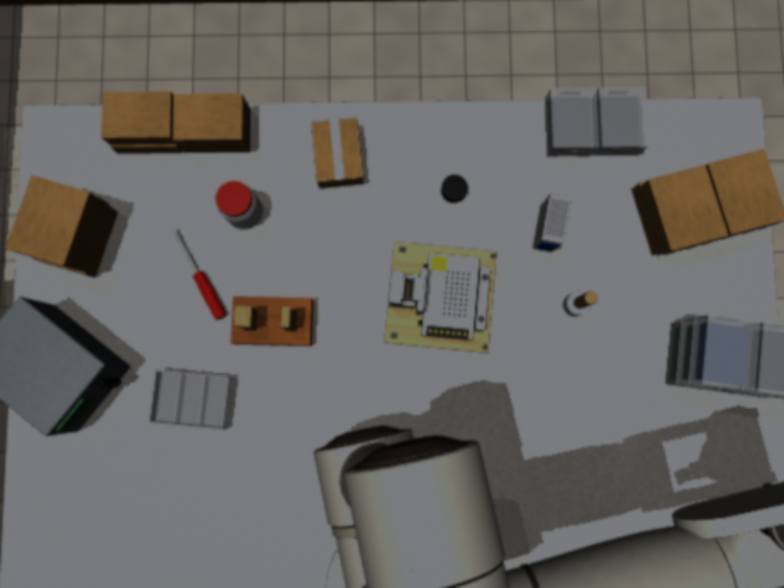

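View pics/scene0.png

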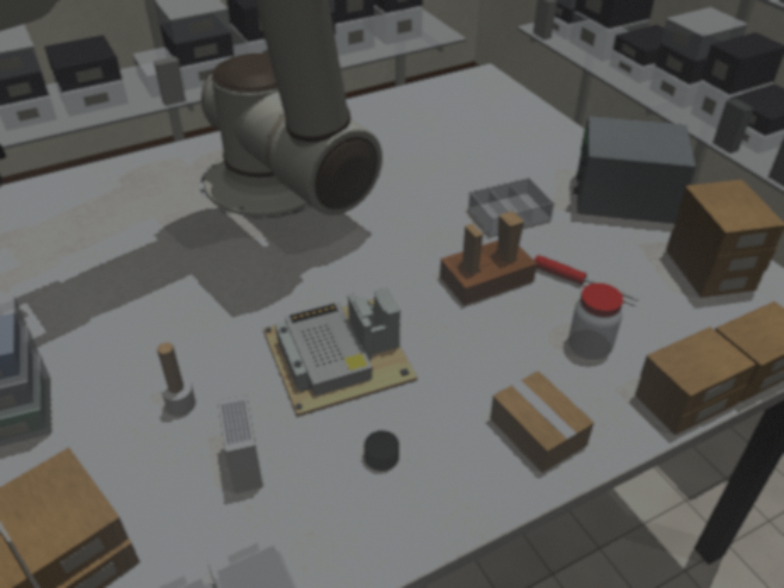

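The top view shows the thick wedge in the left pocket (245,317) and the slim one at (290,317). The cradle is at (440,297) with its slot on the left, and the mallet at (588,297). Next I'll measure these from depth.

```bash
cat > m.py <<'E'
from h import *
c=dict(np.load("top0.npz"));W=cloud(c);im=c["img"]
def reg(x0,x1,y0,y1,zl,zh,name):
    s=1.4;m=np.zeros((420,560),bool);m[int(y0/s):int(y1/s),int(x0/s):int(x1/s)]=1
    m&=(W[...,2]>zl)&(W[...,2]<zh);P=W[m]
    r=cv2.minAreaRect((P[:,:2]*1000).astype(np.float32))
    print(name,len(P),"mean",P.mean(0).round(4),"med z",np.median(P[:,2]).round(4),"rect",np.round(r[0],1),np.round(r[1],1),round(r[2],1))
reg(225,270,295,340,.115,.14,"thick")
reg(270,315,295,340,.115,.14,"slim")
reg(225,320,285,355,.03,.055,"block")
reg(380,505,235,360,.004,.02,"base")
reg(380,440,260,320,.085,.105,"backstop+jaw")
reg(415,480,240,345,.03,.05,"supply")
reg(560,610,280,320,.115,.14,"mallettop")
reg(560,610,280,320,.03,.05,"mallethead")
# counter
print("counter z",np.nanmedian(W[250:270,180:260,2]))
for r in range(180,235,3):print(" ".join("%4d"%(1000*W[r,k,2]) if W[r,k,2]==W[r,k,2] else " nan" for k in range(272,352,3)))
E
python3 m.py
```

```text
thick 192 mean [0.505  0.2762 0.127 ] med z 0.1275 rect [505.1 276.8] [29.8 35.9] 89.0
slim 104 mean [0.5016 0.1995 0.1265] med z 0.1272 rect [502.3 200.2] [16.3 36.1] 86.9
block 1525 mean [0.5019 0.2335 0.0437] med z 0.0439 rect [503.7 239.3] [151.5  90.3] 87.9
base 2331 mean [ 0.5446 -0.0731  0.0095] med z 0.0093 rect [549.7 -88.8] [242.1 245.3] 89.3
backstop+jaw 436 mean [ 0.556  -0.0211  0.0936] med z 0.0938 rect [556.4 -20.2] [65.2 79. ] 84.0
supply 2212 mean [ 0.5451 -0.1035  0.0398] med z 0.0398 rect [546.8 -97.9] [123.1 162.2] 85.3
mallettop 78 mean [ 0.5296 -0.345   0.1274] med z 0.1283 rect [ 529.9 -346. ] [22.3 22.1] 21.5
mallethead 150 mean [ 0.5275 -0.3404  0.0393] med z 0.0389 rect [ 528.6 -343.4] [45.1 40.5] 27.1
counter z -4.9328584236452144e-05
   3   -2    3    7    5   15    8   16   10   11    7    8   45   10    5    6   10    3    8    8   11    8    7    5   13   14   11
   4   -2    0   10    5    7   10   12    2    7    5    6   38   37   35   40   40   43   42   38   34   41   35   38   13    5    7
  -1   -5    0    1    7   13    8    9   10    4    8   1
[... 1536 characters left out ...]
   40   45   54   51   14
  -1   -5    6    8    9    5    8    8    4   71   31   43   38   40   40   40   40   40   36   43   35   35   41   50   46    7   10
  -8    0    8    9   14    7   13    3   12    4   40   36   38   35   45   40   43   44   37   33   40   40   34   51   51   11   10
  -4    0    8   12    7    9   10    8    7   13   35   40   41   32   34   37   37   42   39   40   34   40   38   48   49   10    2
  -3    0    8    7    9   12    4    9   10   11   39   43   40   42   32   37   42   34   41   45   36   39   17   50   53   10   -2
  -3    7    7   10    9  nan    7    7   15    4   34   42   41   41   37   44   41   40   38   43   42   42   18   49   50    8    1
```

```bash
cat > plan.py <<'E'
import sys,json
from h import *
from scipy.spatial.transform import Rotation as R
# plan.py x y z yaw_deg [maxstep_mm] : rows towards the pose (tool down), rounded
x,y,z,yaw=map(float,sys.argv[1:5]);ms=float(sys.argv[5])/1000 if len(sys.argv)>5 else .038
T=wristpose();t=np.array([x,y,z]);a=np.radians(yaw)
G=np.array([[np.cos(a),np.sin(a),0],[np.sin(a),-np.cos(a),0],[0,0,-1]])
rv=R.from_matrix(T[:3,:3].T@G).as_rotvec()
n=max(int(np.ceil(np.linalg.norm(t-T[:3,3])/ms)),int(np.ceil(np.linalg.norm(rv)/.115)),1)
d=(t-T[:3,3])/n;M=T[:3,:3]
s=read_state();print("n",n,"pos",np.round(s["ee_pos"],4),"t",round(s["time"],2),"F",np.round(s["wrist_force"],1),"w",round(s["grip_width"],4),"yaw",np.degrees(np.arctan2(T[1,0],T[0,0])).round(2))
for i in range(min(n,8)):
    print([float(v) for v in list(np.round(rv/n,3))+list(np.round(M.T@d,4))]);M=M@R.from_rotvec(rv/n).as_matrix()
E
python3 plan.py .505 .277 .25 88; python3 -c "
from bench import capture
print(capture('wrist')['mount'])"
```

```text
n 24 pos [ 0.1916 -0.5419  0.2308] t 0.1 F [-0.7  0.3  0.1] w 0.0857 yaw 19.47
[-0.0, -0.0, -0.05, 0.0237, -0.0278, -0.0008]
[-0.0, -0.0, -0.05, 0.025, -0.0266, -0.0008]
[-0.0, -0.0, -0.05, 0.0263, -0.0253, -0.0008]
[-0.0, -0.0, -0.05, 0.0276, -0.024, -0.0008]
[-0.0, -0.0, -0.05, 0.0287, -0.0226, -0.0008]
[-0.0, -0.0, -0.05, 0.0298, -0.0211, -0.0008]
[-0.0, -0.0, -0.05, 0.0308, -0.0196, -0.0008]
[-0.0, -0.0, -0.05, 0.0318, -0.018, -0.0008]
[[-1.85659948e-04  9.51176760e-01  3.08646620e-01  7.90648543e-02]
 [ 9.99999658e-01 -7.23316052e-05  8.24438078e-04 -3.69243189e-04]
 [ 8.06511246e-04  3.08646667e-01 -9.51176421e-01 -1.42615963e-01]
 [ 0.00000000e+00  0.00000000e+00  0.00000000e+00  1.00000000e+00]]
```

```bash
python3 -m pendant '[[0,0,-0.05,0.024,-0.028,-0.001,-1],[0,0,-0.05,0.025,-0.027,-0.001,-1],[0,0,-0.05,0.026,-0.025,-0.001,-1],[0,0,-0.05,0.028,-0.024,-0.001,-1],[0,0,-0.05,0.029,-0.023,-0.001,-1],[0,0,-0.05,0.030,-0.021,-0.001,-1],[0,0,-0.05,0.031,-0.020,-0.001,-1],[0,0,-0.05,0.032,-0.018,-0.001,-1]]'; python3 plan.py .505 .277 .25 88
```

```text
time: 0.82
ee_pos: [0.2949, -0.26, 0.2351]
orientation: [[0.733, 0.68, -0.003], [0.68, -0.733, 0.007], [0.003, -0.007, -1.0]]
wrist_force: [0.8, 0.2, 0.9]
grip_width: 0.0854
n 16 pos [ 0.2949 -0.26    0.2351] t 0.82 F [0.8 0.2 0.9] w 0.0854 yaw 42.82
[-0.0, -0.0, -0.049, 0.0324, -0.0157, -0.0007]
[-0.0, -0.0, -0.049, 0.0332, -0.0141, -0.0008]
[-0.0, -0.0, -0.049, 0.0338, -0.0124, -0.0008]
[-0.0, -0.0, -0.049, 0.0344, -0.0107, -0.0008]
[-0.0, -0.0, -0.049, 0.0349, -0.009, -0.0008]
[-0.0, -0.0, -0.049, 0.0353, -0.0073, -0.0008]
[-0.0, -0.0, -0.049, 0.0356, -0.0056, -0.0008]
[-0.0, -0.0, -0.049, 0.0358, -0.0038, -0.0008]
```

```bash
python3 -m pendant '[[0,0,-0.05,0.034,-0.011,-0.003,-1],[0,0,-0.05,0.035,-0.009,-0.003,-1],[0,0,-0.05,0.036,-0.007,-0.003,-1],[0,0,-0.05,0.036,-0.005,-0.003,-1],[0,0,-0.05,0.037,-0.003,-0.003,-1],[0,0,-0.05,0.037,-0.002,-0.003,-1],[0,0,-0.05,0.037,0,-0.003,-1],[0,0,-0.05,0,0.0,0,-1]]'; cat > wr.py <<'E'
from h import *
import sys
T=wristpose();c=capture("wrist");np.savez(sys.argv[1]+".npz",T=T,**c);save(sys.argv[1]+".png",c["img"],1.4)
E
python3 wr.py w1;python3 plan.py .505 .277 .25 88
```

```text
time: 1.48
ee_pos: [0.4251, -0.0195, 0.2589]
orientation: [[0.39, 0.921, 0.001], [0.921, -0.39, 0.007], [0.006, -0.002, -1.0]]
wrist_force: [1.3, -0.8, 0.9]
grip_width: 0.0853
n 9 pos [ 0.4241 -0.0214  0.2586] t 1.53 F [ 0.4 -0.3 -0.7] w 0.0854 yaw 67.32
[-0.0, -0.001, -0.04, 0.034, -0.0045, 0.0011]
[-0.0, -0.001, -0.04, 0.0342, -0.0031, 0.0011]
[-0.0, -0.001, -0.04, 0.0343, -0.0018, 0.0011]
[-0.0, -0.001, -0.04, 0.0343, -0.0004, 0.0011]
[-0.0, -0.001, -0.04, 0.0343, 0.001, 0.0011]
[-0.0, -0.001, -0.04, 0.0343, 0.0024, 0.001]
[-0.0, -0.001, -0.04, 0.0341, 0.0038, 0.001]
[-0.0, -0.001, -0.04, 0.034, 0.0051, 0.001]
```

View pics/w1.png

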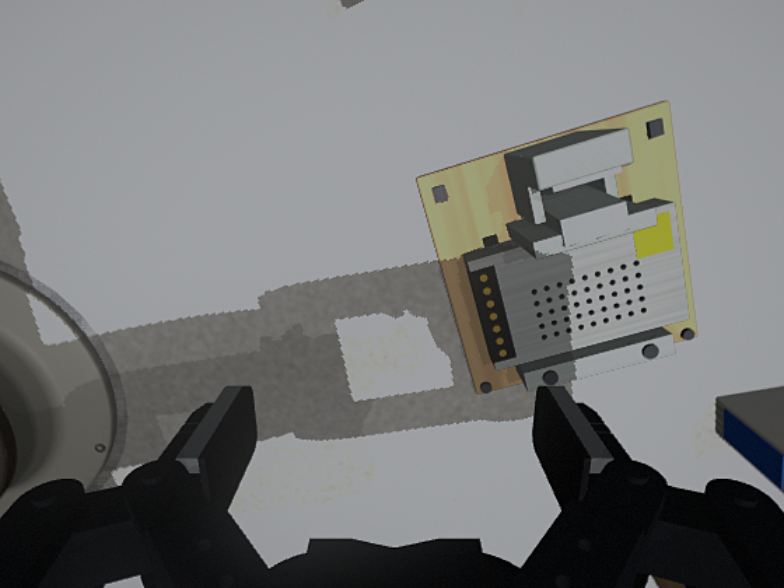

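Wrist view: the back stop's top is at about (533–632, 129–187). The jaw block is at about (545–625, 193–240) below it, with the slot between them.

```bash
cat > cr.py <<'E'
from h import *
import sys
d=dict(np.load(sys.argv[1]+".npz"));W=cloud(d,d["T"]@d["mount"])
m=(abs(W[...,2]-.095)<.012)&(abs(W[...,0]-.556)<.12)&(abs(W[...,1]+.03)<.1)
save("mask.png",(np.repeat(m[...,None],3,2)*255).astype(np.uint8))
n,l,st,ce=cv2.connectedComponentsWithStats(cv2.erode(m.astype(np.uint8),np.ones((2,2))))
for i in range(1,n):
    if st[i,4]<100: continue
    P=W[l==i];r=cv2.minAreaRect((P[:,:2]*1000).astype(np.float32))
    print(st[i],"mean",P.mean(0).round(4),"rect",np.round(r[0],1),np.round(r[1],1),round(r[2],1))
# ray cast typed corner pixels (1.4x) to plane
K=d["camera_matrix"];C=d["T"]@d["mount"]
def ray(u,v,z):
    p=np.array([(u/1.4-K[0,2])/K[0,0],-(v/1.4-K[1,2])/K[1,1],-1]);q=C[:3,:3]@p;return (C[:3,3]+q*(z-C[2,3])/q[2]).round(4)
if len(sys.argv)<3:
  for u,v,z in [(533,163,.095),(628,129,.095),(632,165,.095),(540,187,.095),(417,179,.01),(668,101,.01),(696,334,.01),(476,393,.01)]:print(u,v,ray(u,v,z))
E
python3 cr.py w1
```

```text
[ 378   93   75   45 2036] mean [ 0.557  -0.0018  0.0947] rect [557.6  -2.4] [25.5 60.3] 84.4
[ 379  143   91   42 1794] mean [ 0.5527 -0.0441  0.0933] rect [553.4 -43.7] [23.2 80. ] 83.5
533 163 [0.5291 0.0092 0.095 ]
628 129 [0.5878 0.0057 0.095 ]
632 165 [ 0.5847 -0.0157  0.095 ]
540 187 [ 0.5286 -0.0063  0.095 ]
417 179 [0.461  0.0212 0.01  ]
668 101 [6.572e-01 5.000e-04 1.000e-02]
696 334 [ 0.6358 -0.1959  0.01  ]
476 393 [ 0.439  -0.1756  0.01  ]
```

```bash
python3 - <<'E'
from h import *
im=cv2.imread("pics/w1.png")[100:280,400:710];cv2.imwrite("pics/w1c.png",cv2.resize(im,None,fx=2.5,fy=2.5,interpolation=cv2.INTER_CUBIC))
E
```

```text
(no output)
```

View pics/w1c.png

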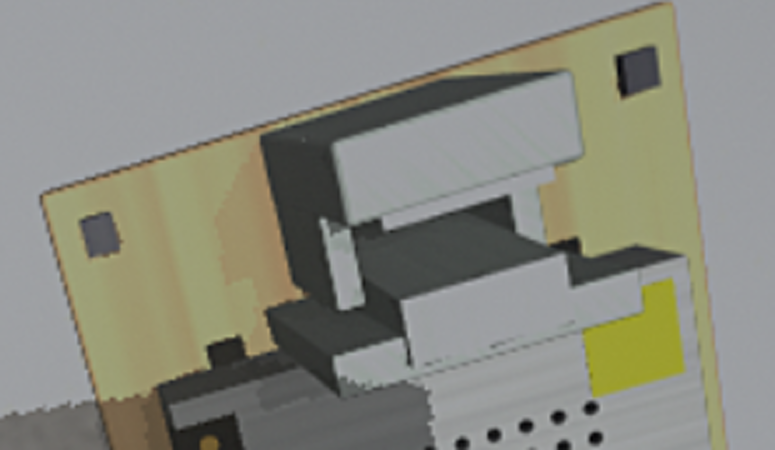

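```bash
python3 -m pendant '[[0,0,-0.04,0.034,-0.005,0.002,-1],[0,0,-0.04,0.034,-0.003,0.002,-1],[0,0,-0.04,0.034,-0.002,0.002,-1],[0,0,-0.04,0.034,0,0.002,-1],[0,0,-0.04,0.034,0.001,0.002,-1],[0,0,-0.04,0.034,0.002,0.002,-1],[0,0,-0.04,0.034,0.004,0.002,-1],[0,0,-0.04,0.034,0.005,0.002,-1]]'; python3 plan.py .505 .277 .23 88
```

```text
time: 2.2
ee_pos: [0.4974, 0.2432, 0.2423]
orientation: [[0.085, 0.996, -0.0], [0.996, -0.085, 0.002], [0.002, -0.0, -1.0]]
wrist_force: [0.3, -0.1, 0.7]
grip_width: 0.0855
n 1 pos [0.4974 0.2432 0.2423] t 2.2 F [ 0.3 -0.1  0.7] w 0.0855 yaw 85.1
[-0.0, -0.002, -0.051, 0.0344, 0.0047, 0.0124]
```

```bash
python3 -m pendant '[[0,0,-0.025,0.016,0.002,0.006,-1],[0,0,-0.02,0.013,0.002,0.006,-1],[0,0,0,0,0,0,-1],[0,0,0,0,0,0,-1]]'; python3 wr.py w2; cat > wd.py <<'E'
from h import *
import sys
d=dict(np.load(sys.argv[1]+".npz"));W=cloud(d,d["T"]@d["mount"])
zl,zh=float(sys.argv[2]),float(sys.argv[3]);x,y,r=map(float,sys.argv[4:7])
m=(W[...,2]>zl)&(W[...,2]<zh)&(np.hypot(W[...,0]-x,W[...,1]-y)<r)
P=W[m];q=cv2.minAreaRect((P[:,:2]*1000).astype(np.float32));print(len(P),P.mean(0).round(4),np.round(q[0],1),np.round(q[1],1),round(q[2],1))
E
python3 wd.py w2 .118 .137 .505 .277 .035; python3 wd.py w2 .118 .137 .502 .2 .03;python3 plan.py .505 .277 .23 88
```

```text
time: 2.53
ee_pos: [0.5047, 0.2753, 0.2272]
orientation: [[0.038, 0.999, -0.003], [0.999, -0.038, 0.001], [0.001, -0.003, -1.0]]
wrist_force: [-0.6, -0.2, 0.1]
grip_width: 0.0857
1983 [0.504  0.2768 0.1274] [503.8 275.7] [30.4 36. ] 88.3
1016 [0.5016 0.2007 0.1265] [501.5 198.9] [17.  35.9] 88.4
n 1 pos [0.5047 0.275  0.2271] t 2.58 F [-0.4 -0.2 -0.9] w 0.0854 yaw 87.79
[-0.004, -0.001, -0.004, 0.002, 0.0003, -0.0029]
```

View pics/w2.png

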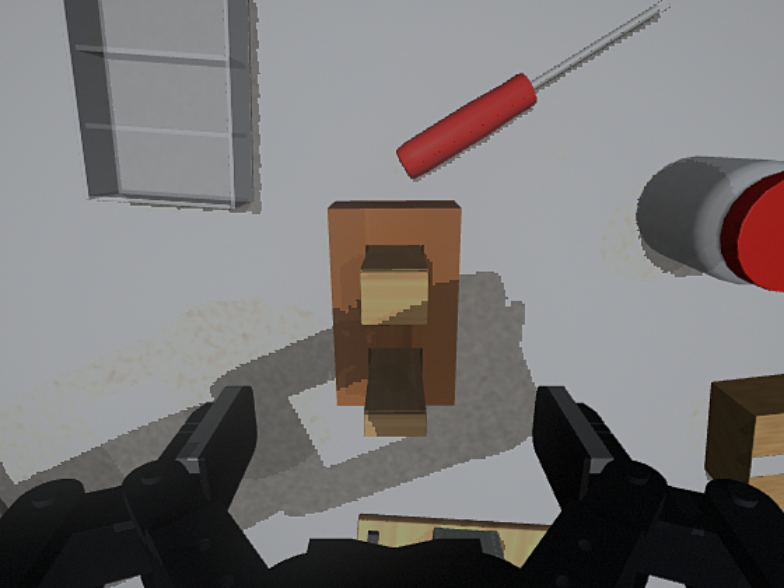

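The thick wedge sits centred between the finger lines in the view, at about (395,295), and the slim one is at (395,420). I'll descend and grip.

```bash
python3 -m pendant '[[0,0,0,0.002,0,0.035,-1],[-0.003,0,0,0,0,0.035,-1],[0,0,0,0,0,0.035,-1],[0,0,0,0,0,0.025,-1],[0,0,0,0,0,0.006,-1],[0,0,0,0,0,0,-1]]'; python3 plan.py .504 .2765 .09 88
```

```text
time: 3.08
ee_pos: [0.5068, 0.2699, 0.0911]
orientation: [[0.051, 0.999, 0.007], [0.999, -0.051, 0.002], [0.002, 0.007, -1.0]]
wrist_force: [0.0, -0.8, 0.8]
grip_width: 0.0855
n 1 pos [0.5068 0.2699 0.0911] t 3.08 F [ 0.  -0.8  0.8] w 0.0855 yaw 87.08
[0.007, -0.002, -0.016, 0.0064, -0.0031, 0.0011]
```

```bash
python3 -m pendant '[[0.007,-0.002,-0.016,0.006,-0.003,0.001,-1],[0,0,0,0,0,0,-1]]'; python3 plan.py .504 .2765 .09 88
```

```text
time: 3.25
ee_pos: [0.5049, 0.2754, 0.0927]
orientation: [[0.036, 0.999, 0.001], [0.999, -0.036, 0.001], [0.001, 0.001, -1.0]]
wrist_force: [-0.4, -0.0, 0.3]
grip_width: 0.0851
n 1 pos [0.5049 0.2754 0.0927] t 3.25 F [-0.4 -0.   0.3] w 0.0851 yaw 87.92
[0.001, -0.001, -0.001, 0.0011, -0.001, 0.0027]
```

```bash
python3 -m pendant '[[0,0,0,0.001,-0.001,0.002,-1],[0,0,0,0,0,0,1],[0,0,0,0,0,0,1],[0,0,0,0,0,0,1],[0,0,0,0,0,0,1],[0,0,0,0,0,0,1],[0,0,0,0,0,0,1],[0,0,0,0,0,0,1]]'; python3 plan.py .504 .2765 .27 88
```

```text
time: 3.92
ee_pos: [0.5061, 0.2777, 0.0964]
orientation: [[0.035, 0.999, 0.009], [0.999, -0.036, 0.004], [0.004, 0.009, -1.0]]
wrist_force: [-0.4, -0.5, -1.4]
grip_width: 0.035
n 5 pos [0.5061 0.2777 0.0964] t 3.92 F [-0.4 -0.5 -1.4] w 0.035 yaw 87.97
[0.002, -0.001, -0.0, -0.0001, -0.0001, -0.0347]
[0.002, -0.001, -0.0, -0.0001, -0.0002, -0.0347]
[0.002, -0.001, -0.0, -0.0002, -0.0002, -0.0347]
[0.002, -0.001, -0.0, -0.0002, -0.0003, -0.0347]
[0.002, -0.001, -0.0, -0.0002, -0.0003, -0.0347]
```

```bash
python3 -m pendant '[[0,0,0,0,0,-0.03,1],[0,0,0,0,0,-0.035,1],[0,0,0,0,0,-0.035,1],[0,0,0,0,0,-0.035,1],[0,0,0,0,0,0,1]]'; python3 plan.py .555 -.0228 .24 84
```

```text
time: 4.33
ee_pos: [0.5033, 0.2764, 0.2339]
orientation: [[0.036, 0.999, 0.002], [0.999, -0.036, 0.001], [0.001, 0.002, -1.0]]
wrist_force: [0.3, 0.0, -0.3]
grip_width: 0.0351
n 8 pos [0.5033 0.2764 0.2339] t 4.33 F [ 0.3  0.  -0.3] w 0.0351 yaw 87.95
[0.0, -0.0, 0.009, -0.0371, 0.0078, -0.0008]
[0.0, -0.0, 0.009, -0.0371, 0.0081, -0.0008]
[0.0, -0.0, 0.009, -0.037, 0.0084, -0.0008]
[0.0, -0.0, 0.009, -0.0369, 0.0088, -0.0008]
[0.0, -0.0, 0.009, -0.0369, 0.0091, -0.0008]
[0.0, -0.0, 0.009, -0.0368, 0.0094, -0.0008]
[0.0, -0.0, 0.009, -0.0367, 0.0097, -0.0008]
[0.0, -0.0, 0.009, -0.0366, 0.01, -0.0008]
```

```bash
python3 -m pendant '[[0,0,0.009,-0.034,0.008,-0.001,1],[0,0,0.009,-0.034,0.008,-0.001,1],[0,0,0.009,-0.034,0.008,-0.001,1],[0,0,0.009,-0.034,0.008,-0.001,1],[0,0,0.009,-0.034,0.009,-0.001,1],[0,0,0.009,-0.034,0.009,-0.001,1],[0,0,0.009,-0.030,0.008,-0.001,1],[0,0,0,-0.02,0.005,0,1]]'; python3 plan.py .555 -.0228 .22 84
```

```text
time: 5.0
ee_pos: [0.5506, 0.0127, 0.2419]
orientation: [[0.093, 0.996, 0.006], [0.996, -0.093, 0.003], [0.004, 0.006, -1.0]]
wrist_force: [0.4, 0.4, -1.1]
grip_width: 0.0351
n 2 pos [0.5506 0.0127 0.2419] t 5.0 F [ 0.4  0.4 -1.1] w 0.0351 yaw 84.65
[0.003, -0.002, 0.006, -0.0175, 0.0038, 0.0109]
[0.003, -0.002, 0.006, -0.0175, 0.0039, 0.0109]
```

```bash
python3 -m pendant '[[0.003,-0.002,0.006,-0.0175,0.004,0.013,1],[0.003,-0.002,0.006,-0.0175,0.004,0.013,1],[0,0,0,0,0,0.005,1],[0,0,0,0,0,0,1]]'; python3 wr.py w3; python3 plan.py .555 -.0228 .20 84
python3 - <<'E'
from h import *
d=dict(np.load("w3.npz"));W=cloud(d,d["T"]@d["mount"]);Ti=np.linalg.inv(d["T"]);
L=W@Ti[:3,:3].T+Ti[:3,3]
m=(abs(L[...,0])<.03)&(abs(L[...,1])<.018)&(L[...,2]>-.06)&(L[...,2]<.1)
m&=~(W[...,2]<.1)
P=L[m];print(len(P))
for a in np.arange(-.06,.1,.01):
    q=P[(P[:,2]>=a)&(P[:,2]<a+.01)]
    if len(q):print(round(a,3),len(q),"x",q[:,0].min().round(4),np.median(q[:,0]).round(4),q[:,0].max().round(4),"y",q[:,1].min().round(4),q[:,1].max().round(4))
E
```

```text
time: 5.33
ee_pos: [0.5558, -0.0299, 0.209]
orientation: [[0.112, 0.994, 0.0], [0.994, -0.112, -0.001], [-0.001, 0.0, -1.0]]
wrist_force: [-0.0, 0.7, -0.3]
grip_width: 0.0352
n 1 pos [ 0.5559 -0.0297  0.2094] t 5.38 F [-1.1  0.1 -0.9] w 0.0352 yaw 83.61
[0.001, 0.001, -0.007, 0.0068, -0.0016, 0.0094]
12381
-0.06 74 x 0.0114 0.0123 0.0135 y -0.018 0.018
-0.04 6695 x -0.018 -0.001 0.013 y -0.018 0.018
-0.03 1201 x -0.0171 0.0122 0.0137 y -0.018 0.0179
-0.02 851 x 0.0102 0.0115 0.0125 y -0.018 0.018
-0.01 695 x 0.0098 0.0107 0.0118 y -0.018 0.0179
0.0 564 x 0.009 0.0099 0.0107 y -0.0179 0.0172
0.01 466 x 0.0081 0.009 0.0099 y -0.018 0.0171
0.02 392 x 0.0074 0.0083 0.009 y -0.018 0.017
0.03 351 x 0.0066 0.0074 0.0082 y -0.018 0.0167
0.04 287 x 0.0059 0.0066 0.0074 y -0.018 0.0167
0.05 249 x 0.0049 0.0057 0.0065 y -0.0179 0.0165
0.06 218 x 0.004 0.0049 0.0056 y -0.018 0.0164
0.07 193 x 0.0034 0.0042 0.0047 y -0.0179 0.016
0.08 145 x 0.0027 0.0033 0.004 y -0.0177 0.0159
```

View pics/w3.png

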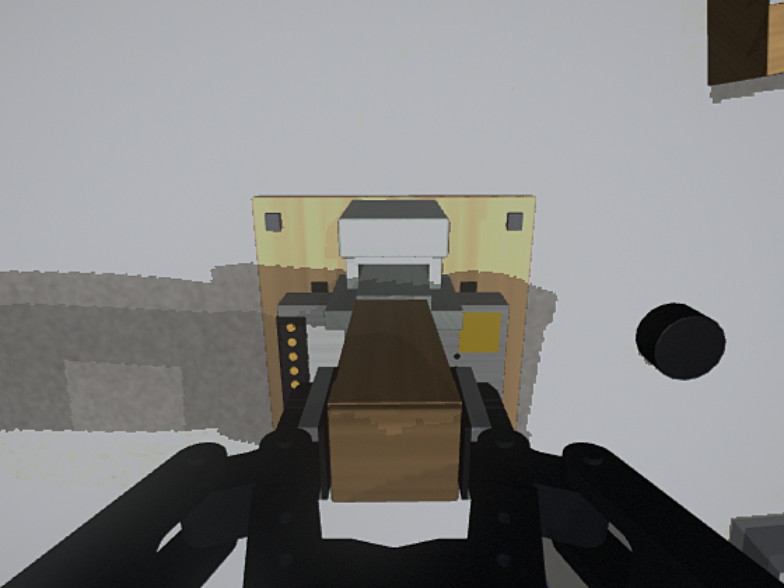

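The wedge is square in the grip, spanning (333–460, 400–500), and its centre is about 2.7 mm to −x of the TCP. I'll recheck the slot in this same view.

```bash
python3 - <<'E'
from h import *
d=dict(np.load("w3.npz"));W=cloud(d,d["T"]@d["mount"])
a=np.radians(-6);ex=np.array([np.cos(a),np.sin(a)]);ey=np.array([-np.sin(a),np.cos(a)])
Q=W[...,:2]-np.array([.5466,-.1034]);cx=Q@ex;cy=Q@ey;z=W[...,2]
for u0 in (-.025,-.015,0,.015,.025):
    m=(abs(cx-u0)<.004)&(z<.108)
    b=m&(cy>.085)&(cy<.125)&(z>.088);j=m&(cy<.085)&(cy>.04)&(z>.088)
    print(u0,"backstop",cy[b].min().round(4) if b.any() else None,cy[b].max().round(4) if b.any() else None,"jaw",j.sum(),np.percentile(cy[j],[2,98]).round(4) if j.any() else None)
b=(cy>.085)&(cy<.125)&(z>.088)&(z<.105);print("stop x",cx[b].min(),cx[b].max(),z[b].mean())
E
python3 plan.py .555 -.020 .165 84
```

```text
-0.025 backstop 0.0928 0.1144 jaw 86 [0.0495 0.0611]
-0.015 backstop 0.0891 0.1142 jaw 60 [0.0688 0.0716]
0 backstop 0.0889 0.1142 jaw 62 [0.0689 0.0714]
0.015 backstop 0.0889 0.1141 jaw 63 [0.0688 0.0717]
0.025 backstop 0.089 0.1141 jaw 121 [0.0492 0.0707]
stop x -0.029046691278588596 0.03080729473260572 0.09478747043904047
n 2 pos [ 0.5559 -0.0297  0.2094] t 5.38 F [-1.1  0.1 -0.9] w 0.0352 yaw 83.61
[0.0, 0.001, -0.003, 0.0048, -0.001, 0.0222]
[0.0, 0.001, -0.003, 0.0048, -0.001, 0.0222]
```

```bash
python3 -m pendant '[[0,0,-0.004,0.0045,-0.0005,0.005,1],[0,0,-0.003,0.0045,-0.0005,0.005,1],[0,0,0,0,0,0,1]]'; python3 plan.py .5555 -.0206 .195 84
```

```text
time: 5.63
ee_pos: [0.5561, -0.0182, 0.1996]
orientation: [[0.102, 0.995, 0.002], [0.995, -0.102, -0.001], [-0.001, 0.002, -1.0]]
wrist_force: [-0.2, 0.2, -1.6]
grip_width: 0.0353
n 1 pos [ 0.5561 -0.0182  0.1996] t 5.63 F [-0.2  0.2 -1.6] w 0.0353 yaw 84.13
[0.002, 0.001, 0.002, -0.0025, -0.0003, 0.0046]
```

```bash
python3 -m pendant '[[0.002,0.001,0.002,-0.0025,0,0.004,1],[0,0,0,0,0,0,1]]'; python3 plan.py .5555 -.0206 .170 84
```

```text
time: 5.8
ee_pos: [0.5558, -0.0191, 0.1955]
orientation: [[0.102, 0.995, 0.0], [0.995, -0.102, 0.0], [0.0, 0.0, -1.0]]
wrist_force: [-0.4, -0.2, -1.9]
grip_width: 0.0351
n 1 pos [ 0.5558 -0.0191  0.1955] t 5.8 F [-0.4 -0.2 -1.9] w 0.0351 yaw 84.16
[0.0, -0.0, 0.003, -0.0016, -0.0001, 0.0255]
```

```bash
python3 -m pendant '[[0,0,0.002,-0.0015,0,0.009,1],[0,0,0,0,0,0.008,1],[0,0,0,0,0,0.006,1]]'; python3 plan.py .5555 -.0206 .160 84
```

```text
time: 6.05
ee_pos: [0.5562, -0.0203, 0.1722]
orientation: [[0.103, 0.995, 0.003], [0.995, -0.103, -0.0], [0.0, 0.003, -1.0]]
wrist_force: [0.4, -0.5, -1.1]
grip_width: 0.035
n 1 pos [ 0.5562 -0.0203  0.1722] t 6.05 F [ 0.4 -0.5 -1.1] w 0.035 yaw 84.08
[0.003, -0.0, 0.001, -0.0003, -0.0007, 0.0122]
```

```bash
python3 -m pendant '[[0.003,0,0,0,-0.0005,0.006,1],[0,0,0,0,0,0.005,1],[0,0,0,0,0,0.002,1]]'; python3 plan.py .5555 -.0206 .155 84
```

```text
time: 6.3
ee_pos: [0.555, -0.0204, 0.1559]
orientation: [[0.103, 0.995, -0.003], [0.995, -0.103, 0.001], [0.0, -0.003, -1.0]]
wrist_force: [-0.5, -0.6, -0.9]
grip_width: 0.0354
n 1 pos [ 0.555  -0.0204  0.1559] t 6.3 F [-0.5 -0.6 -0.9] w 0.0354 yaw 84.06
[-0.003, -0.0, 0.001, -0.0002, 0.0005, 0.0009]
```

```bash
python3 -m pendant '[[-0.003,0,0,0,0,0.003,1],[0,0,0,0,0,0.001,1]]';python3 -m pendant '[[0,0,0,0,0,0.003,1],[0,0,0,0,0,0.001,1]]'; python3 plan.py .5555 -.0206 .155 84
```

```text
time: 6.47
ee_pos: [0.5549, -0.0205, 0.1509]
orientation: [[0.104, 0.995, -0.0], [0.995, -0.104, 0.0], [0.0, -0.0, -1.0]]
wrist_force: [-0.5, -1.3, -0.7]
grip_width: 0.035
time: 6.63
ee_pos: [0.555, -0.0208, 0.1469]
orientation: [[0.104, 0.995, 0.0], [0.995, -0.104, -0.0], [-0.0, 0.001, -1.0]]
wrist_force: [0.2, -2.0, -1.2]
grip_width: 0.0354
n 1 pos [ 0.555  -0.0208  0.1469] t 6.63 F [ 0.2 -2.  -1.2] w 0.0354 yaw 84.05
[0.001, 0.0, 0.001, 0.0002, 0.0005, -0.0081]
```

```bash
python3 -m pendant '[[0,0,0,-0.0005,0,0.001,1],[0,0,0,0,0,0,0.2],[0,0,0,0,0,0,0],[0,0,0,0,0,0,-0.3],[0,0,0,0,0,0,-1],[0,0,0,0,0,0,-1]]'; python3 plan.py .5555 -.0206 .25 84
```

```text
time: 7.13
ee_pos: [0.5554, -0.0211, 0.1465]
orientation: [[0.104, 0.995, 0.002], [0.995, -0.104, -0.0], [0.0, 0.002, -1.0]]
wrist_force: [-0.4, 0.7, 0.6]
grip_width: 0.0767
n 3 pos [ 0.5554 -0.0211  0.1465] t 7.13 F [-0.4  0.7  0.6] w 0.0767 yaw 84.05
[0.001, -0.0, 0.0, 0.0002, 0.0001, -0.0345]
[0.001, -0.0, 0.0, 0.0002, 0.0001, -0.0345]
[0.001, -0.0, 0.0, 0.0002, 0.0, -0.0345]
```

```bash
python3 -m pendant '[[0,0,0,0,0,-0.02,-1],[0,0,0,0,0,-0.035,-1],[0,0,0,0,0,-0.035,-1],[0,0,0,0,0,-0.035,-1],[0,0,0,0,0,-0.02,-1],[0,0,0,0,0,0,-1]]'; python3 wr.py w4; python3 - <<'E'
from h import *
d=dict(np.load("w4.npz"));W=cloud(d,d["T"]@d["mount"])
a=np.radians(-6);ex=np.array([np.cos(a),np.sin(a)]);ey=np.array([-np.sin(a),np.cos(a)])
Q=W[...,:2]-np.array([.5466,-.1034]);cx=Q@ex;cy=Q@ey;z=W[...,2]
m=(abs(cx)<.03)&(abs(cy-.08)<.04)&(z>.13)&(z<.23)
zt=np.percentile(z[m],90);t=m&(z>zt-.006);r=cv2.minAreaRect((np.c_[cx[t],cy[t]]*1000).astype(np.float32))
A=np.c_[cx[t],cy[t],np.ones(t.sum())];k=np.linalg.lstsq(A,z[t],rcond=None)[0]
print(t.sum(),"top z",z[t].mean(),"rect in cradle",r,"slopes",k[:2])
E
python3 plan.py .528 -.343 .25 84
```

```text
time: 7.63
ee_pos: [0.5538, -0.0209, 0.2966]
orientation: [[0.104, 0.995, -0.002], [0.995, -0.104, 0.001], [0.0, -0.002, -1.0]]
wrist_force: [0.8, 0.1, 0.5]
grip_width: 0.0853
1655 top z 0.17543420868805634 rect in cradle ((-0.02542877197265625, 79.967529296875), (30.697505950927734, 35.5484619140625), 89.52464294433594) slopes [-0.0083763  -0.02473921]
n 9 pos [ 0.5536 -0.0208  0.2951] t 7.68 F [-0.1 -0.2  0.5] w 0.0853 yaw 84.05
[-0.0, -0.0, 0.0, -0.0359, 0.0009, 0.005]
[-0.0, -0.0, 0.0, -0.0359, 0.0009, 0.005]
[-0.0, -0.0, 0.0, -0.0359, 0.0009, 0.005]
[-0.0, -0.0, 0.0, -0.0359, 0.0009, 0.005]
[-0.0, -0.0, 0.0, -0.0359, 0.0009, 0.005]
[-0.0, -0.0, 0.0, -0.0359, 0.0009, 0.005]
[-0.0, -0.0, 0.0, -0.0359, 0.0009, 0.005]
[-0.0, -0.0, 0.0, -0.0359, 0.0009, 0.005]
```

View pics/w4.png

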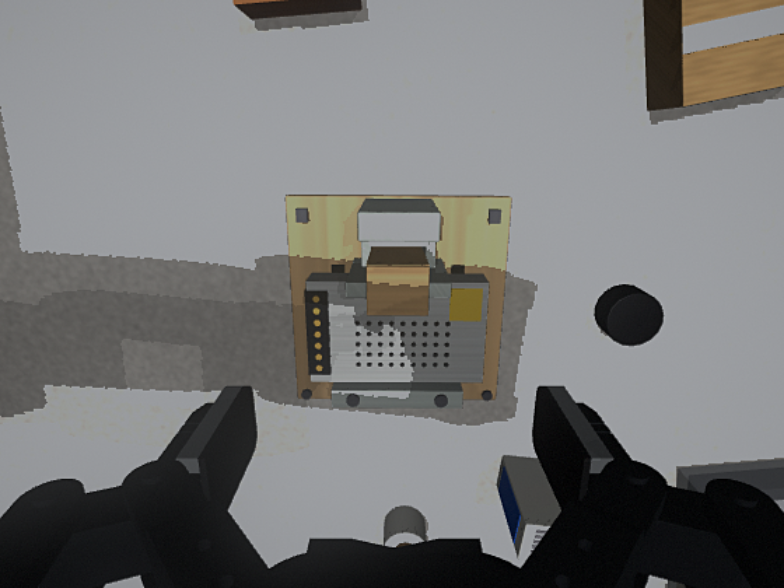

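The wedge stands centred and upright, 40 mm deep, with its top at (398,290). Now for the mallet.

```bash
python3 -m pendant '[[0,0,0,-0.036,0.001,0.005,-1],[0,0,0,-0.036,0.001,0.005,-1],[0,0,0,-0.036,0.001,0.005,-1],[0,0,0,-0.036,0.001,0.005,-1],[0,0,0,-0.036,0.001,0.005,-1],[0,0,0,-0.036,0.001,0.005,-1],[0,0,0,-0.036,0.001,0.005,-1],[0,0,0,-0.036,0.001,0.005,-1]]';python3 -m pendant '[[0,0,0,-0.025,0.001,0.005,-1],[0,0,0,0,0,0,-1],[0,0,0,0,0,0,-1]]'; python3 wr.py w5;python3 wd.py w5 .118 .14 .529 -.344 .025;python3 wd.py w5 .03 .05 .529 -.344 .04; python3 plan.py .528 -.343 .20 84
```

```text
time: 8.35
ee_pos: [0.5306, -0.3124, 0.2465]
orientation: [[0.093, 0.996, -0.006], [0.996, -0.093, 0.005], [0.005, -0.006, -1.0]]
wrist_force: [1.4, 0.8, 1.0]
grip_width: 0.0852
time: 8.6
ee_pos: [0.526, -0.345, 0.2343]
orientation: [[0.099, 0.995, -0.012], [0.995, -0.099, 0.009], [0.008, -0.013, -1.0]]
wrist_force: [-0.4, 1.4, -0.2]
grip_width: 0.0854
787 [ 0.5299 -0.3477  0.1289] [ 530.  -348.9] [22.5 23.1] 66.5
906 [ 0.5305 -0.3419  0.0398] [ 530.1 -346. ] [38.9 45.3] 84.7
n 1 pos [ 0.5259 -0.3446  0.2341] t 8.65 F [ 0.   0.1 -0.3] w 0.0852 yaw 84.31
[-0.014, -0.008, 0.006, 0.0016, 0.0024, 0.0341]
```

```bash
python3 -m pendant '[[-0.014,-0.008,0.006,-0.003,0.004,0.02,-1],[0,0,0,0,0,0.025,-1],[0,0,0,0,0,0,-1]]'; python3 plan.py .530 -.348 .087 84
```

```text
time: 8.9
ee_pos: [0.5301, -0.3455, 0.1878]
orientation: [[0.103, 0.995, 0.002], [0.995, -0.103, -0.001], [-0.001, 0.002, -1.0]]
wrist_force: [-1.0, 1.3, -1.1]
grip_width: 0.0856
n 3 pos [ 0.5301 -0.3455  0.1878] t 8.9 F [-1.   1.3 -1.1] w 0.0856 yaw 84.06
[0.001, 0.0, 0.0, -0.0008, -0.0, 0.0336]
[0.001, 0.0, 0.0, -0.0008, -0.0, 0.0336]
[0.001, 0.0, 0.0, -0.0008, 0.0, 0.0336]
```

```bash
python3 -m pendant '[[0.002,0,0,-0.0025,0,0.033,-1],[0,0,0,0,0,0.033,-1],[0,0,0,0,0,0.02,-1],[0,0,0,0,0,0.008,-1],[0,0,0,0,0,0,-1]]'; python3 plan.py .530 -.348 .087 84
```

```text
time: 9.32
ee_pos: [0.5325, -0.3437, 0.0962]
orientation: [[0.098, 0.995, 0.004], [0.995, -0.098, -0.003], [-0.002, 0.004, -1.0]]
wrist_force: [-0.2, -0.3, -0.4]
grip_width: 0.0853
n 1 pos [ 0.5325 -0.3437  0.0962] t 9.32 F [-0.2 -0.3 -0.4] w 0.0853 yaw 84.38
[0.004, 0.002, 0.007, -0.0045, -0.0021, 0.0092]
```

```bash
python3 -m pendant '[[0.004,0.002,0.006,-0.0045,-0.002,0.008,-1],[0,0,0,0,0,0,-1]]'; python3 plan.py .530 -.348 .087 84
```

```text
time: 9.48
ee_pos: [0.531, -0.3478, 0.0904]
orientation: [[0.103, 0.995, 0.001], [0.995, -0.103, -0.002], [-0.001, 0.001, -1.0]]
wrist_force: [-0.5, -0.4, -0.1]
grip_width: 0.0855
n 1 pos [ 0.531  -0.3478  0.0904] t 9.48 F [-0.5 -0.4 -0.1] w 0.0855 yaw 84.1
[0.001, 0.001, 0.002, -0.0003, -0.001, 0.0034]
```

```bash
python3 -m pendant '[[0.001,0.001,0.002,0,-0.001,0.002,0],[0,0,0,0,0,0,1],[0,0,0,0,0,0,1],[0,0,0,0,0,0,1],[0,0,0,0,0,0,1],[0,0,0,0,0,0,1],[0,0,0,0,0,0,1]]'; python3 plan.py .530 -.348 .087 84
```

```text
time: 10.07
ee_pos: [0.5313, -0.3491, 0.0932]
orientation: [[0.105, 0.994, 0.005], [0.994, -0.105, -0.004], [-0.004, 0.005, -1.0]]
wrist_force: [0.6, 0.1, -2.7]
grip_width: 0.0227
n 1 pos [ 0.5313 -0.3491  0.0932] t 10.07 F [ 0.6  0.1 -2.7] w 0.0227 yaw 83.95
[0.005, 0.004, -0.001, 0.001, -0.0015, 0.0062]
```

```bash
python3 -m pendant '[[0,0,0,0,0,-0.02,1],[0,0,0,0,0,-0.035,1],[0,0,0,0,0,-0.035,1],[0,0,0,0,0,-0.035,1],[0,0,0,0,0,-0.035,1],[0,0,0,0,0,-0.035,1],[0,0,0,0,0,-0.015,1],[0,0,0,0,0,0,1]]'; python3 wr.py w6; python3 - <<'E'
from h import *
d=dict(np.load("w6.npz"));W=cloud(d,d["T"]@d["mount"]);Ti=np.linalg.inv(d["T"]);
L=W@Ti[:3,:3].T+Ti[:3,3]
m=(abs(L[...,0])<.035)&(abs(L[...,1])<.03)&(L[...,2]>-.06)&(L[...,2]<.13)
P=L[m]
for a in np.arange(-.06,.12,.01):
    q=P[(P[:,2]>=a)&(P[:,2]<a+.01)]
    if len(q):print(round(a,3),len(q),"x",np.percentile(q[:,0],[1,50,98]).round(4),"y",q[:,1].min().round(4),q[:,1].max().round(4))
E
python3 plan.py .555 -.0235 .30 84
```

```text
time: 10.73
ee_pos: [0.5286, -0.3467, 0.3087]
orientation: [[0.105, 0.994, -0.002], [0.994, -0.105, 0.002], [0.001, -0.002, -1.0]]
wrist_force: [-0.4, -0.2, -2.0]
grip_width: 0.0225
-0.06 2230 x [-0.0061  0.0122  0.0131] y -0.03 0.03
-0.05 1952 x [-0.0068  0.0121  0.0142] y -0.03 0.0299
-0.04 4438 x [-0.0105  0.0039  0.0118] y -0.0251 0.0246
-0.03 1708 x [0.0026 0.0096 0.0118] y -0.0252 0.0249
-0.02 1377 x [0.0024 0.0097 0.0118] y -0.0252 0.0248
-0.01 856 x [0.0023 0.0101 0.0118] y -0.0246 0.0243
0.0 404 x [0.0009 0.0098 0.0114] y -0.0122 0.0113
0.01 358 x [0.0005 0.0098 0.0115] y -0.0124 0.0113
0.02 296 x [0.0005 0.0098 0.0115] y -0.0125 0.0112
0.03 256 x [0.0005 0.0099 0.0115] y -0.0126 0.0112
0.04 217 x [0.0016 0.0101 0.0115] y -0.0123 0.0113
0.05 2339 x [-0.0141  0.0095  0.0218] y -0.0234 0.0217
0.06 261 x [0.0104 0.0205 0.0226] y -0.0218 0.0194
0.07 223 x [0.0103 0.0204 0.0226] y -0.0218 0.0191
0.08 193 x [0.0097 0.0204 0.0226] y -0.0218 0.0199
0.09 21 x [0.0125 0.0202 0.0226] y -0.016 0.0177
n 9 pos [ 0.5286 -0.3466  0.3073] t 10.78 F [ 0.   0.3 -2.7] w 0.0225 yaw 83.95
[-0.0, -0.0, -0.0, 0.036, -0.0009, 0.0009]
[-0.0, -0.0, -0.0, 0.036, -0.0009, 0.0009]
[-0.0, -0.0, -0.0, 0.036, -0.0009, 0.0009]
[-0.0, -0.0, -0.0, 0.036, -0.0009, 0.0009]
[-0.0, -0.0, -0.0, 0.036, -0.0008, 0.0008]
[-0.0, -0.0, -0.0, 0.036, -0.0008, 0.0008]
[-0.0, -0.0, -0.0, 0.036, -0.0008, 0.0008]
[-0.0, -0.0, -0.0, 0.036, -0.0008, 0.0008]
```

View pics/w6.png

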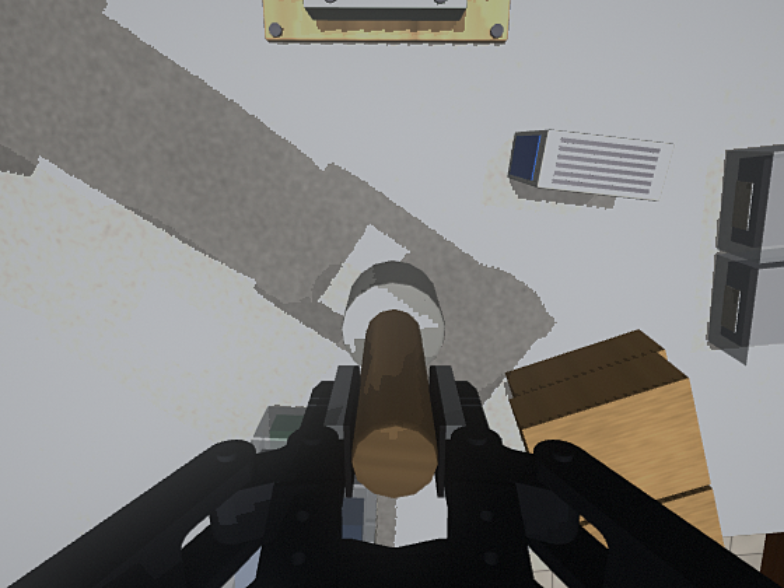

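The mallet is held upright: handle at about (395,400), head at (393,315), face 93 mm beyond the TCP. I'll carry it over the wedge.

```bash
python3 -m pendant '[[0,0,0,0.036,-0.001,0,1],[0,0,0,0.036,-0.001,0,1],[0,0,0,0.036,-0.001,0,1],[0,0,0,0.036,-0.001,0,1],[0,0,0,0.036,-0.001,0,1],[0,0,0,0.036,-0.001,0,1],[0,0,0,0.036,-0.001,0,1],[0,0,0,0.030,-0.001,0,1]]'; python3 -m pendant '[[0,0,0,0.015,0,0,1],[0,0,0,0,0,0,1]]';python3 plan.py .555 -.0235 .285 84
```

```text
time: 11.45
ee_pos: [0.5471, -0.059, 0.2893]
orientation: [[0.115, 0.993, -0.022], [0.993, -0.115, 0.01], [0.008, -0.023, -1.0]]
wrist_force: [0.5, 0.8, -2.1]
grip_width: 0.0231
time: 11.62
ee_pos: [0.5478, -0.0377, 0.2852]
orientation: [[0.11, 0.994, -0.027], [0.994, -0.11, 0.013], [0.01, -0.028, -1.0]]
wrist_force: [0.5, 0.4, -2.9]
grip_width: 0.0226
n 1 pos [ 0.5478 -0.0377  0.2852] t 11.62 F [ 0.5  0.4 -2.9] w 0.0226 yaw 83.68
[-0.028, -0.01, -0.005, 0.0149, 0.0056, 0.0002]
```

```bash
python3 -m pendant '[[-0.028,-0.01,-0.005,0.015,0.006,0,1],[0,0,0,0,0,0,1]]';python3 plan.py .555 -.0235 .275 84
```

```text
time: 11.78
ee_pos: [0.5548, -0.0222, 0.2811]
orientation: [[0.103, 0.995, -0.004], [0.995, -0.103, -0.0], [-0.0, -0.004, -1.0]]
wrist_force: [0.4, 0.1, -2.4]
grip_width: 0.0227
n 1 pos [ 0.5548 -0.0222  0.2811] t 11.78 F [ 0.4  0.1 -2.4] w 0.0227 yaw 84.07
[-0.004, 0.0, 0.001, -0.0013, 0.0003, 0.0061]
```

```bash
python3 -m pendant '[[-0.004,0,0.001,-0.001,0,0.005,1],[0,0,0,0,0,0.004,1],[0,0,0,0,0,0.002,1],[0,0,0,0,0,0.002,1]]';python3 plan.py .555 -.0235 .265 84
```

```text
time: 12.12
ee_pos: [0.5538, -0.025, 0.2635]
orientation: [[0.105, 0.994, -0.004], [0.994, -0.105, 0.0], [-0.0, -0.004, -1.0]]
wrist_force: [-0.0, 2.7, 4.8]
grip_width: 0.0225
n 1 pos [ 0.5538 -0.025   0.2635] t 12.12 F [-0.   2.7  4.8] w 0.0225 yaw 83.97
[-0.004, 0.0, -0.001, 0.0016, 0.0011, -0.0015]
```

```bash
python3 -m pendant '[[-0.004,0,0,0.0015,0.001,0.003,1],[0,0,0,0,0,0.003,1]]';python3 -m pendant '[[0,0,0,0,0,0.004,1],[0,0,0,0,0,0.004,1]]';python3 plan.py .555 -.0235 .265 84
```

```text
time: 12.28
ee_pos: [0.5549, -0.0247, 0.2574]
orientation: [[0.107, 0.994, 0.001], [0.994, -0.107, -0.001], [-0.0, 0.001, -1.0]]
wrist_force: [-1.0, 0.1, 5.1]
grip_width: 0.0226
time: 12.45
ee_pos: [0.5552, -0.0255, 0.2497]
orientation: [[0.108, 0.994, 0.003], [0.994, -0.108, -0.001], [-0.001, 0.003, -1.0]]
wrist_force: [-0.0, 1.5, 6.4]
grip_width: 0.0224
n 1 pos [ 0.5552 -0.0255  0.2497] t 12.45 F [-0.   1.5  6.4] w 0.0224 yaw 83.81
[0.003, 0.001, -0.003, 0.0019, -0.0004, -0.0153]
```

```bash
for i in 1 ; do python3 -m pendant '[[0.003,0,-0.003,0.002,0,0.003,1],[0,0,0,0,0,0.003,1]]';done;python3 -m pendant '[[0,0,0,0.0005,0,0.003,1],[0,0,0,0,0,0.003,1]]';python3 -m pendant '[[0,0,0,0.0005,0,0.003,1],[0,0,0,0,0,0.003,1]]';python3 plan.py .555 -.0235 .265 84
```

```text
time: 12.62
ee_pos: [0.5558, -0.0249, 0.2441]
orientation: [[0.106, 0.994, 0.002], [0.994, -0.106, -0.003], [-0.003, 0.002, -1.0]]
wrist_force: [-1.8, -2.7, 8.2]
grip_width: 0.0226
time: 12.78
ee_pos: [0.5562, -0.0257, 0.2387]
orientation: [[0.108, 0.994, 0.004], [0.994, -0.108, -0.005], [-0.004, 0.004, -1.0]]
wrist_force: [-1.6, -0.7, 6.8]
grip_width: 0.0229
time: 12.95
ee_pos: [0.557, -0.0264, 0.2346]
orientation: [[0.109, 0.994, 0.008], [0.994, -0.109, -0.007], [-0.006, 0.008, -1.0]]
wrist_force: [-7.4, 3.5, 45.2]
grip_width: 0.0227
n 1 pos [ 0.557  -0.0264  0.2346] t 12.95 F [-7.4  3.5 45.2] w 0.0227 yaw 83.76
[0.008, 0.006, -0.004, 0.0025, -0.002, -0.0304]
```

It stopped dead at about 48 N. I'll lift off and check.

```bash
python3 -m pendant '[[0,0,0,0,0,-0.004,1],[0.008,0.006,-0.004,0,0,-0.02,1],[0,0,0,0,0,-0.03,1],[0,0,0,0,0,-0.03,1],[0,0,0,0,0,0,1]]'; python3 plan.py .529 -.348 .31 84
```

```text
time: 13.37
ee_pos: [0.5557, -0.0278, 0.3193]
orientation: [[0.107, 0.994, -0.004], [0.994, -0.107, 0.0], [-0.0, -0.004, -1.0]]
wrist_force: [1.5, -0.7, -1.9]
grip_width: 0.0228
n 9 pos [ 0.5557 -0.0278  0.3193] t 13.37 F [ 1.5 -0.7 -1.9] w 0.0228 yaw 83.87
[-0.0, 0.0, -0.0, -0.0357, 0.0009, 0.001]
[-0.0, 0.0, -0.0, -0.0357, 0.0008, 0.001]
[-0.0, 0.0, -0.0, -0.0357, 0.0008, 0.001]
[-0.0, 0.0, -0.0, -0.0357, 0.0008, 0.001]
[-0.0, 0.0, -0.0, -0.0357, 0.0008, 0.001]
[-0.0, 0.0, -0.0, -0.0357, 0.0008, 0.001]
[-0.0, 0.0, -0.0, -0.0357, 0.0008, 0.001]
[-0.0, 0.0, -0.0, -0.0357, 0.0008, 0.001]
```

```bash
python3 -m pendant '[[0,0,0,-0.03,0.001,0,1],[0,0,0,-0.034,0.001,0,1],[0,0,0,-0.034,0.001,0,1],[0,0,0,-0.03,0.001,0,1],[0,0,0,-0.01,0,0,1],[0,0,0,0,0,0,1]]'; python3 wr.py w7; cat > chk.py <<'E'
from h import *
import sys
d=dict(np.load(sys.argv[1]+".npz"));W=cloud(d,d["T"]@d["mount"]);Ti=np.linalg.inv(d["T"]);L=W@Ti[:3,:3].T+Ti[:3,3]
a=np.radians(-6);ex=np.array([np.cos(a),np.sin(a)]);ey=np.array([-np.sin(a),np.cos(a)])
Q=W[...,:2]-np.array([.5466,-.1034]);cx=Q@ex;cy=Q@ey;z=W[...,2]
m=(abs(cx)<.03)&(abs(cy-.08)<.03)&(z>.11)&(z<.2)
if m.any():
    zt=np.percentile(z[m],80);t=m&(z>zt-.006);r=cv2.minAreaRect((np.c_[cx[t],cy[t]]*1000).astype(np.float32))
    k=np.linalg.lstsq(np.c_[cx[t],cy[t],np.ones(t.sum())],z[t],rcond=None)[0]
    print("wedge",t.sum(),"top z",z[t].mean().round(4),"rect",r,"slope",k[:2].round(3))
for n,h in(("jaw",.095),("supply",.04),("fence",.05)):pass
p=(abs(cx+.0)<.03)&(abs(cy-.02)<.08)&(z>.034)&(z<.044)
print("supply y",np.percentile(cy[p],[1,99]).round(4));j=(abs(cx)<.02)&(cy<.1)&(cy>.03)&(abs(z-.095)<.006);print("jaw y",np.percentile(cy[j],[1,99]).round(4) if j.any() else None)
f=(abs(cx)<.05)&(cy<0)&(abs(z-.05)<.005);print("fence y",np.percentile(cy[f],[1,99]).round(4) if f.any() else None)
for zz in (0,.02,.04,.06,.08):
    q=L[(abs(L[...,0])<.035)&(abs(L[...,1])<.03)&(abs(L[...,2]-zz)<.005)]
    if len(q):print("mallet",zz,np.percentile(q[:,0],[1,98]).round(4),np.percentile(q[:,1],[1,99]).round(4))
E
python3 chk.py w7; python3 plan.py .529 -.348 .20 84
```

```text
time: 13.87
ee_pos: [0.5445, -0.1715, 0.317]
orientation: [[0.106, 0.994, -0.004], [0.994, -0.106, 0.0], [-0.0, -0.004, -1.0]]
wrist_force: [0.7, 1.6, -2.1]
grip_width: 0.0225
wedge 1652 top z 0.1417 rect ((2.9454994201660156, 75.24168395996094), (27.177921295166016, 36.040828704833984), 89.92800903320312) slope [-0.003  0.018]
supply y [-0.0534  0.0428]
jaw y [0.0434 0.0953]
fence y [-0.0713 -0.0534]
mallet 0 [0.002  0.0115] [-0.0167  0.0163]
mallet 0.02 [0.0004 0.0115] [-0.0121  0.0109]
mallet 0.04 [0.0012 0.0116] [-0.0122  0.0105]
mallet 0.06 [0.0033 0.0227] [-0.0214  0.0198]
mallet 0.08 [0.0101 0.0227] [-0.0212  0.0189]
n 6 pos [ 0.5446 -0.1706  0.3169] t 13.92 F [-0.2 -0.8 -2.7] w 0.0225 yaw 83.96
[-0.001, -0.0, -0.0, -0.0297, 0.0006, 0.0195]
[-0.001, -0.0, -0.0, -0.0297, 0.0006, 0.0195]
[-0.001, -0.0, -0.0, -0.0297, 0.0006, 0.0195]
[-0.001, -0.0, -0.0, -0.0297, 0.0006, 0.0195]
[-0.001, -0.0, -0.0, -0.0297, 0.0005, 0.0195]
[-0.001, -0.0, -0.0, -0.0297, 0.0005, 0.0195]
```

View pics/w7.png

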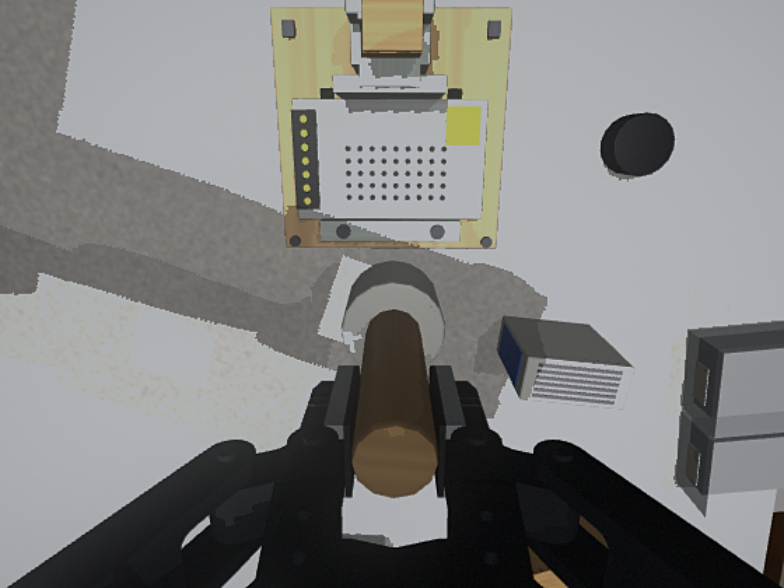

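The jaw, supply and fence now touch in the picture (jaw at (390,90), fence at (390,232)), the wedge sits 73 mm deep, and the mallet is still upright in the grip. I'll put it back.

```bash
python3 -m pendant '[[0,0,0,-0.03,0.001,0.01,1],[0,0,0,-0.03,0.001,0.015,1],[0,0,0,-0.03,0.001,0.018,1],[0,0,0,-0.03,0.001,0.018,1],[0,0,0,-0.026,0.001,0.018,1],[0,0,0,-0.012,0,0.016,1],[0,0,0,0,0,0,1]]'; python3 plan.py .530 -.348 .115 84
```

```text
time: 14.5
ee_pos: [0.5349, -0.3268, 0.2169]
orientation: [[0.098, 0.995, -0.001], [0.995, -0.098, 0.002], [0.002, -0.002, -1.0]]
wrist_force: [-0.8, 1.6, -3.3]
grip_width: 0.0227
n 3 pos [ 0.5349 -0.3268  0.2169] t 14.5 F [-0.8  1.6 -3.3] w 0.0227 yaw 84.36
[-0.001, -0.001, 0.002, -0.0073, -0.0009, 0.034]
[-0.001, -0.001, 0.002, -0.0073, -0.0009, 0.034]
[-0.001, -0.001, 0.002, -0.0072, -0.0009, 0.034]
```

```bash
python3 -m pendant '[[0,0,0.002,-0.007,-0.001,0.03,1],[0,0,0.002,-0.007,-0.001,0.03,1],[0,0,0.001,-0.006,-0.002,0.025,1],[0,0,0,0,0,0,1],[0,0,0,0,0,0,1]]'; python3 plan.py .530 -.348 .0945 84
```

```text
time: 14.92
ee_pos: [0.5316, -0.341, 0.131]
orientation: [[0.1, 0.995, 0.001], [0.995, -0.1, 0.003], [0.003, 0.001, -1.0]]
wrist_force: [0.3, -0.3, -0.8]
grip_width: 0.0227
n 1 pos [ 0.5316 -0.341   0.131 ] t 14.92 F [ 0.3 -0.3 -0.8] w 0.0227 yaw 84.23
[0.001, -0.003, 0.004, -0.0073, -0.0009, 0.0365]
```

```bash
python3 -m pendant '[[0.001,-0.003,0.004,-0.006,-0.001,0.018,1],[0,0,0,0,0,0.01,1],[0,0,0,0,0,0.002,1],[0,0,0,0,0,0,1]]'; python3 plan.py .530 -.348 .0945 84
```

```text
time: 15.25
ee_pos: [0.5337, -0.3441, 0.1071]
orientation: [[0.101, 0.995, 0.005], [0.995, -0.101, -0.003], [-0.003, 0.005, -1.0]]
wrist_force: [0.9, -0.6, -3.0]
grip_width: 0.0226
n 1 pos [ 0.5337 -0.3441  0.1071] t 15.25 F [ 0.9 -0.6 -3. ] w 0.0226 yaw 84.19
[0.005, 0.003, 0.003, -0.0042, -0.0033, 0.0126]
```

```bash
python3 -m pendant '[[0.005,0.003,0,0,0,0.007,1],[0,0,0,0,0,0.004,1],[0,0,0,0,0,0.001,1]]'; python3 plan.py .533 -.345 .0945 84
```

```text
time: 15.5
ee_pos: [0.5353, -0.3437, 0.0979]
orientation: [[0.1, 0.995, 0.004], [0.995, -0.1, -0.002], [-0.002, 0.004, -1.0]]
wrist_force: [0.9, -0.3, -2.6]
grip_width: 0.0225
n 1 pos [ 0.5353 -0.3437  0.0979] t 15.5 F [ 0.9 -0.3 -2.6] w 0.0225 yaw 84.25
[0.004, 0.002, 0.004, -0.0015, -0.0022, 0.0034]
```

```bash
python3 -m pendant '[[0.004,0.002,0,0,0,0.003,1],[0,0,0,0,0,0.001,1]]';  python3 -m pendant '[[0,0,0,0,0,0.002,1]]'; python3 plan.py .535 -.3437 .0945 84
```

```text
time: 15.67
ee_pos: [0.5356, -0.3437, 0.0941]
orientation: [[0.1, 0.995, 0.0], [0.995, -0.1, 0.0], [0.0, -0.0, -1.0]]
wrist_force: [-0.2, 0.6, -3.4]
grip_width: 0.0229
time: 15.75
ee_pos: [0.5359, -0.344, 0.0929]
orientation: [[0.1, 0.995, 0.001], [0.995, -0.1, -0.001], [-0.0, 0.001, -1.0]]
wrist_force: [-7.4, 4.9, 41.4]
grip_width: 0.0229
n 1 pos [ 0.5359 -0.344   0.0929] t 15.75 F [-7.4  4.9 41.4] w 0.0229 yaw 84.25
[0.001, 0.0, 0.004, 0.0002, -0.0009, -0.0016]
```

```bash
python3 -m pendant '[[0,0,0,0,0,-0.0005,1],[0,0,0,0,0,0,1]]';  python3 -m pendant '[[0,0,0,0,0,0,0.4],[0,0,0,0,0,0,0.2],[0,0,0,0,0,0,0],[0,0,0,0,0,0,-0.5],[0,0,0,0,0,0,-1],[0,0,0,0,0,0,-1],[0,0,0,0,0,0,-1]]'; python3 plan.py .5355 -.346 .2945 84
```

```text
time: 15.92
ee_pos: [0.5361, -0.3443, 0.0941]
orientation: [[0.1, 0.995, 0.002], [0.995, -0.1, -0.001], [-0.001, 0.002, -1.0]]
wrist_force: [-0.1, -0.4, -1.9]
grip_width: 0.0229
time: 16.5
ee_pos: [0.5362, -0.3447, 0.0944]
orientation: [[0.101, 0.995, 0.002], [0.995, -0.101, -0.002], [-0.002, 0.003, -1.0]]
wrist_force: [0.1, 1.0, 0.2]
grip_width: 0.0852
n 6 pos [ 0.5362 -0.3447  0.0944] t 16.5 F [0.1 1.  0.2] w 0.0852 yaw 84.23
[0.0, 0.0, 0.001, -0.0003, -0.0, -0.0334]
[0.0, 0.0, 0.001, -0.0003, -0.0, -0.0334]
[0.0, 0.0, 0.001, -0.0003, -0.0, -0.0334]
[0.0, 0.0, 0.001, -0.0003, -0.0001, -0.0334]
[0.0, 0.0, 0.001, -0.0003, -0.0001, -0.0334]
[0.0, 0.0, 0.001, -0.0002, -0.0001, -0.0334]
```

```bash
python3 -m pendant '[[0,0,0,0,0,-0.025,-1],[0,0,0,0,0,-0.034,-1],[0,0,0,0,0,-0.034,-1],[0,0,0,0,0,-0.034,-1],[0,0,0,0,0,-0.034,-1],[0,0,0,0,0,-0.02,-1],[0,0,0,0,0,0,-1],[0,0,0,0,0,0,-1]]'; python3 wr.py w8;python3 wd.py w8 .118 .14 .5355 -.345 .025;python3 wd.py w8 .03 .05 .5355 -.345 .04; python3 chk.py w8|head -4
python3 - <<'E'
from h import *
c=capture("scene");save("scene1.png",c["img"],1.4)
E
```

```text
time: 17.17
ee_pos: [0.5347, -0.3434, 0.2821]
orientation: [[0.101, 0.995, -0.001], [0.995, -0.101, 0.001], [0.001, -0.001, -1.0]]
wrist_force: [0.4, -0.7, -1.8]
grip_width: 0.0854
575 [ 0.5355 -0.343   0.129 ] [ 535.2 -344.2] [23.2 22.7] 7.8
717 [ 0.536  -0.3372  0.0398] [ 535.6 -340.8] [38.6 44.7] 84.4Traceback (most recent call last):
  File "chk.py", line 13, in <module>
    print("supply y",np.percentile(cy[p],[1,99]).round(4));j=(abs(cx)<.02)&(cy<.1)&(cy>.03)&(abs(z-.095)<.006);print("jaw y",np.percentile(cy[j],[1,99]).round(4) if j.any() else None)
                     ~~~~~~~~~~~~~^^^^^^^^^^^^^^
    return _quantile_unchecked(
        a, q, axis, out, overwrite_input, method, keepdims, weights)
    return _ureduce(a,
                    func=_quantile_ureduce_func,
    ...<5 lines>...
                    overwrite_input=overwrite_input,
                    method=method)
    r = func(a, **kwargs)
    result = _quantile(arr,
                       quantiles=q,
    ...<2 lines>...
                       out=out,
                       weights=wgt)
    slices_having_nans = np.isnan(arr[-1, ...])
                                  ~~~^^^^^^^^^
IndexError: index -1 is out of bounds for axis 0 with size 0
```

View pics/scene1.png

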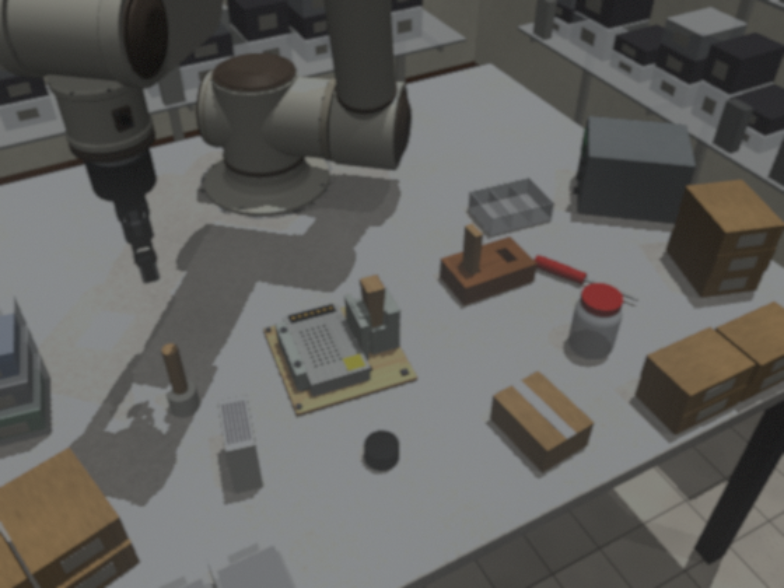

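In the scene view the mallet stands upright at (178,375), the wedge is deep in the slot at (373,300), the slim wedge is still in its block, and nothing else has moved. I'm handing it in.

```bash
python3 -c "
from bench import finish_job
print(finish_job())"
```

```text
the job is handed in; nothing more can be done
None
```

The power supply is clamped in the cradle, and I handed the job in after about 17 s of the 61 s allowed.

- **Wedge:** I took the thick wedge from the block and let go of it in the slot, where it stood centred and upright, 40 mm deep. With the mallet I then pressed it down in small steps at roughly 8–11 N. It stopped dead at 73 mm deep, with its lower end about 22 mm over the counter.
- **Final force:** The last press read about 48 N. That is well above the 17–25 N you describe, but under the 90 N limit.
- **Clamping:** The wrist camera showed no gap between fence, supply and jaw. I could not measure the clamping forces directly.
- **Mallet:** It stands upright, about 7 mm from where it started. I set it down harder than intended: it met the counter at about 44 N before I eased off and released it.
- **Other things:** The last picture shows the slim wedge, jar, rail-mount supply, screwdriver, tray and reel where they were. I judged this by eye and did not measure it.

**Checks that disagreed or failed:** The wedge's top came out about 3 mm off mid-slot lengthwise, within the 12 mm allowed. The last repeat of the cradle measurement failed because the cradle was out of the wrist camera's view, so the clamping check is the one taken just after the tapping.

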